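Torque the bolt of a handle glue-up press with a click wrench

ROBOT

A 6-joint arm with a two-finger parallel gripper is mounted at the origin on a cart in front of the work surface, level with it; the furniture and walls round the work are solid. World frame = base frame: x ahead of the robot, y to its left, z up, the work surface at z = 0. Lengths are in m, angles in rad, forces in N, time in s.
With the tool pointing down it reaches from about 0.325 to 0.9 m from the base axis. Payload 6.1 kg.
Tool frame: the origin (TCP) lies midway between the tips of the shut fingers; the grasp point (between the pads) lies 19 mm behind it; x points along the fingers, y is the direction in which the jaws open and shut, and the axes are right-handed (so a half turn about x gives the same grasp; the last joint's range is limited). The gripper opens to 85 mm and grips with 20 to 120 N. Pads are 22 mm wide; open, the fingers measure 114 mm over their backs; the gripper's body (76 mm by 85 mm) begins 54 mm behind the grasp point. The pads swing forward as they close: fully open they stand 13 mm farther back than shut.
Start: joints at [-1.304, 0.22, 1.526, -0, 1.395, -0.126], TCP at [0.239, -0.577, 0.231] pointing down, gripper open.
Joint ranges: [-2.98, 2.98], [-0.91, 2.08], [0.09, 2.57], [-1.24, 4.39], [0.2, 2.65], [-2.68, 2.68]. Speed limits (rad/s): [2.57, 2.57, 3.01, 3.14, 3.14, 3.14].

INTERFACE

Orientations are given as [roll, pitch, yaw] about the fixed x, y, z axes, in that order (R = Rz(yaw) Ry(pitch) Rx(roll)).
In Python, from plant import movep, move_l, set_joints, gripper_to, hold, inverse_kinematics, observe, get_image, get_calibration, Unreachable, job_done gives the robot as it stands. Calls block until the motion is done:
- movep(position, orientation): joint-space move of the TCP to a pose.
- move_l(position, feed=0.15, rotation=None, max_force=None): straight line of the TCP; rotation=None keeps the orientation; feed is the mean speed in m/s. With max_force (N) it stops when the force on the tool has changed by that much, and returns True; else False.
- set_joints(angles): joint-space move.
- gripper_to(opening, f_grip=None): finger opening in m; f_grip is the grip in N (None keeps the last); returns when the fingers have stopped.
- hold(seconds).
- inverse_kinematics(position, orientation): joint angles nearest the present ones, or None.
- observe(): the state.
- get_image(name): name is "scene" or "side" or "wrist"; returns (picture, depth): 420x560x3 uint8, red, green, blue; 420x560 float32, m along the optical axis (not along the pixel's ray), 0 where there is no reading.
- get_calibration(name): a dict with "intrinsics" (3x3 intrinsics, pixels), "world_from_camera" (4x4, takes a point from camera to world coordinates). Camera axes: x right, y down, z forward; pixel columns grow to the right and rows downward; lengths in m; the calibration is good to about 2 mm. A picture is of the moment at which its call begins: read the wrist's pose just before it. get_calibration takes no time and is no camera call; for the wrist camera it gives the pose at the moment of the call.
A pose or a line that the arm cannot do raises Unreachable and nothing moves.
- job_done(): hands the job in, once; it reports no verdict.
The state is a dict: "time_s": time; "q": joint angles; "joint_velocities": joint speeds; "joint_torque": joint torques, N m; "eef_pos": TCP position; "tcp_rot": TCP orientation; "ft_force": force on the tool from outside, world axes, zero at the start; "torque": the same for the moment, N m; "opening": finger opening in m.
Only numpy, scipy, OpenCV 4.12 (cv2) and the standard library are available. Lean on these libraries where they do the work, as an engineer would, in place of code of your own. Each camera call takes 0.05 s, during which the arm holds its last target. There are 200 camera calls.

TASK

The handle blank in the glue-up press still needs its final pressure: the press's clamp bolt is only finger-tight. Take the click-handle torque wrench (the one with the black grip and the knuckle joint, not the plain spanner), seat its ring fully down over the bolt head without forcing it, and turn the bolt clockwise until the wrench's handle trips at its joint; stop there, for pulling on past the click would crush the wood. Then lift the wrench off, lay it down gently on the open bench clear of the press, and leave the other things where they are.

Things in the scene. Friction and masses are not known exactly. Their poses are not given: they have to be found in the camera images.
- press: glue-up press, screwed to the bench: base plate 62 mm wide, 10 mm high; above bed and blank a steel bar 30 mm wide, top 60 mm above the bench, hinged in a clevis (53 mm wide, top 65 mm) at one end, held down by the bolt at the other. Origin on the bench under the bolt's axis, z up. From the bolt the bar runs along -y to the hinge at y = -0.168; the plate spans y = -0.197 to 0.038
- bolt_head (a point): bolt's axis at the top of its washer (36 mm across, 62.5 mm above the bench), on which a seated ring rests. Square head above it: 22 mm across flats, 13 mm high, bevelled over the top 3 mm. z up, x square to a flat, turning with the bolt. It turns clockwise (from above) at about 0.3 N m by an unknown 0.15 to 0.8 rad, then is hard tight
- bolt_corner (a point): a corner of the bolt's square head, at half its height, 15.6 mm from the bolt's axis; it turns with the bolt
- wrench: click-handle torque wrench, 227 mm long, 0.37 kg, steel with a black grip, lying flat. Origin at the centre of its ring's underside, z up, x along the handle. Ring 42 mm across, 26 mm high; neck 17 mm wide; knuckle joint at x = 0.050; steel tube 19 mm thick, x = 0.076 to 0.106; black grip x = 0.106 to 0.214; round end knob 28 mm across. Ring and knob rest on the bench
- wrench_ring (a point): centre of the wrench ring's underside, axes as the wrench. The ring has an open square hole right through, 24 mm across flats, x square to a flat: it fits the bolt head in any of four directions 90 degrees apart, with about 0.09 rad of play each way, and rests on the washer when fully down
- wrench_grip (a point): middle of the wrench's black grip, 155 mm from the ring's axis, 14 mm above the ring's underside. Grip 22 mm wide, 22 mm high, 108 mm long. x along it away from the ring, z up, turning with the handle
- wrench_click (a joint): breakaway knuckle: angle of handle against head, rad, 0 when straight. A preloaded spring keeps it straight up to 0.6 N m about the knuckle (5.7 N across the middle of the grip, clockwise from above); then it trips: the handle swings on about the knuckle while the pull stays level (0.7 N m at 0.16 rad). Tripped from 0.06; 0.16 is pulled on past the click. Let back, it springs straight
- spanner: plain one-piece steel combination spanner, 208 mm long and 12 mm thick at most, a square-holed ring at one end and an open jaw at the other, no joint and no black grip; a bystander. Origin on the underside at the ring's centre, x towards the jaw
- caliper: steel vernier caliper, 73 x 224 x 12 mm; a bystander. Origin under its centre
- marker_1: felt marker, 124 x 13 x 14 mm; a bystander. Origin under its centre
- octagonal_blank: octagonal wooden handle blank, 23 x 118 x 19 mm; a bystander. Origin under its centre

How it is judged:
By the outcome, as a careful person would: the job done as asked, in the order asked, and still so for the second after the job is handed in, with the robot touching nothing.
It also fails if it takes over 64 s, if anything falls off the work surface, if the arm or the gripper's body presses on something with over 40 N, if the wrist force passes 120 N, or if a joint passes its speed limit or range.

## Working session

There is one attempt and no reset: what is moved stays moved. The work goes in short steps, each a Python script; the robot and the scene stay as the last script left them, time stands still between calls to the robot, and variables do not carry over. Pictures are saved under pics/ and viewed, about 8 in all and at most 12, crops included, and the job is handed in when it is done.

```bash
ls; mkdir -p pics; python3 - <<'E'
from plant import *
import cv2,numpy as np
for n in ["scene","side"]:
    p,d=get_image(n); cv2.imwrite(f"pics/{n}0.png",p[:,:,::-1]); np.savez(f"{n}0.npz",p=p,d=d)
    c=get_calibration(n); print(n,np.round(c["intrinsics"],1).tolist(),np.round(c["world_from_camera"],3).tolist())
print(observe())
E
```

```text
pics
scene [[480.0, 0.0, 290.0], [0.0, 480.0, 212.5], [0.0, 0.0, 1.0]] [[-0.662, -0.565, 0.492, 0.017], [-0.749, 0.493, -0.442, 0.59], [0.007, -0.662, -0.75, 0.842], [0.0, 0.0, 0.0, 1.0]]
side [[472.5, 0.0, 279.2], [0.0, 472.5, 200.4], [0.0, 0.0, 1.0]] [[-0.807, -0.368, 0.462, 0.157], [-0.59, 0.529, -0.609, 0.65], [-0.02, -0.764, -0.645, 0.604], [0.0, 0.0, 0.0, 1.0]]
{'time_s': 0.1, 'q': array([-1.30409404e+00,  2.21170267e-01,  1.52749532e+00,  9.86512923e-06,
        1.39469494e+00, -1.26091711e-01]), 'joint_velocities': array([-4.93361209e-04, -2.07486273e-03, -1.83776720e-03,  7.85600500e-05,
        1.93762913e-04,  5.14313233e-04]), 'joint_torque': array([ 6.46749450e-04, -4.98246396e+01, -3.90548301e+01, -1.28546853e-04,
        5.69879398e-03, -9.54833951e-06]), 'eef_pos': array([ 0.23909209, -0.57687269,  0.23029511]), 'tcp_rot': array([-1.70238016,  1.56902842,  1.83200476]), 'ft_force': array([-0.03247508,  0.1462462 , -0.53355782]), 'torque': array([-0.02717851,  0.01209031,  0.025542  ]), 'opening': 0.08519547649773418}
```

View pics/scene0.png

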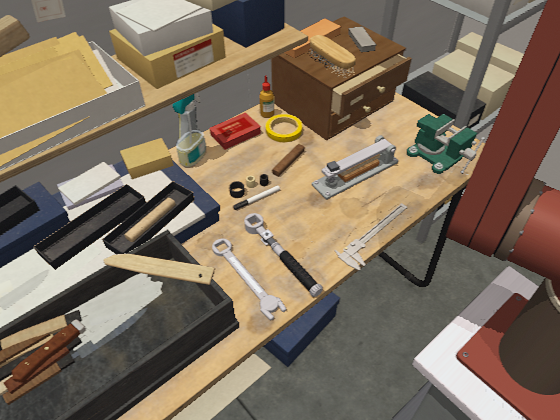

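View pics/side0.png

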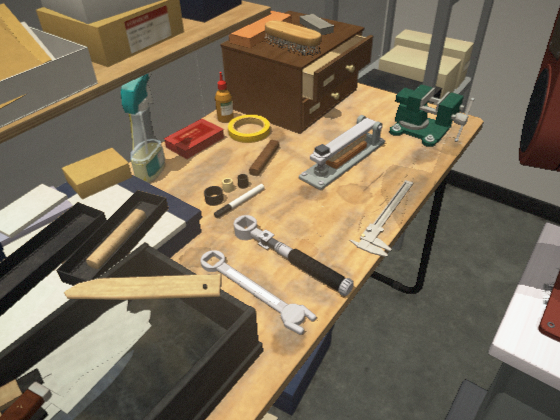

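Scene picture: wrench ring at (256,223) and knob at (317,289), with the spanner to its left. The press bolt is at about (329,172) and its hinge at (388,147). Side picture: ring (246,227), knob (345,285), bolt (321,150), hinge (375,125).

```bash
cat > h.py <<'E'
from plant import *
import numpy as np, cv2
def ray(c,uv,z):
    K=c["intrinsics"];T=np.array(c["world_from_camera"])
    d=T[:3,:3]@np.linalg.solve(K,[uv[0],uv[1],1.]); o=T[:3,3]
    return o+d*(z-o[2])/d[2]
E
python3 - <<'E'
from h import *
S=get_calibration("scene");D=get_calibration("side")
for n,a,b,z in [("ring",(256,222),(246,227),.026),("knob",(317,289),(345,285),.014),("gripstart",(279,249),(290,252),.02),("bolt",(328,172),(321,150),.075),("hinge",(387,146),(374,124),.065),
 ("spanring",(222,246),(213,261),.01),("spanjaw",(272,304),(298,318),.008),("calA",(352,262),(378,246),.008),("calB",(405,207),(409,183),.005),("marker",(257,197),(240,201),.007),("bench edge",(300,310),(330,300),0),("blank",(289,159),(265,157),.015)]:
    print(n,ray(S,a,z).round(3),ray(D,b,z).round(3))
for n in ["scene","side"]:
    p=np.load(n+"0.npz")["p"]
    a=(p[110:220,290:420] if n=="scene" else p[100:200,280:410])
    cv2.imwrite(f"pics/c_{n}.png",cv2.resize(a[:,:,::-1],None,fx=4,fy=4,interpolation=cv2.INTER_CUBIC))
a=cv2.imread("pics/c_scene.png")[:400];b=cv2.imread("pics/c_side.png")[:400]
cv2.imwrite("pics/c.png",cv2.resize(np.hstack([a,b]),(800,308)))
E
```

```text
ring [0.581 0.185 0.026] [0.577 0.197 0.026]
knob [0.37  0.197 0.014] [0.371 0.201 0.014]
gripstart [0.494 0.192 0.02 ] [0.481 0.197 0.02 ]
bolt [ 0.556 -0.01   0.075] [ 0.56  -0.023  0.075]
hinge [ 0.533 -0.193  0.065] [ 0.527 -0.185  0.065]
spanring [0.587 0.275 0.01 ] [0.581 0.282 0.01 ]
spanjaw [0.406 0.285 0.008] [0.399 0.292 0.008]
calA [0.372 0.092 0.008] [0.37  0.088 0.008]
calB [ 0.401 -0.119  0.005] [ 0.402 -0.112  0.005]
marker [0.653 0.124 0.007] [0.647 0.131 0.007]
bench edge [0.363 0.249 0.   ] [0.38 0.23 0.  ]
blank [ 0.697 -0.016  0.015] [ 0.691 -0.007  0.015]
```

View pics/c.png

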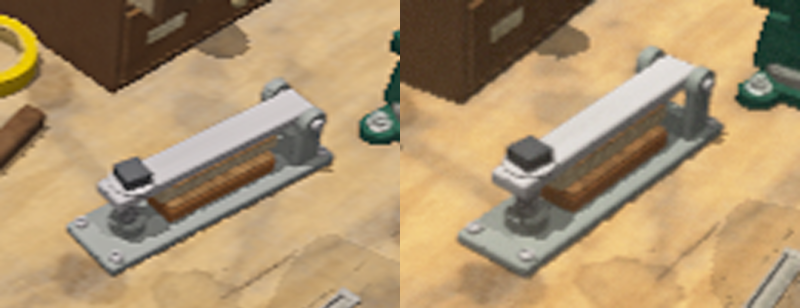

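```bash
cat >> h.py <<'E'
PI2=np.pi/2
def snap(tag):
    c=get_calibration("wrist"); p,d=get_image("wrist"); cv2.imwrite(f"pics/{tag}.png",p[:,:,::-1]); np.savez(tag+".npz",p=p,d=d,intrinsics=c["intrinsics"],world_from_camera=c["world_from_camera"])
    return c,p,d
E
python3 - <<'E'
from h import *
d=np.load("scene0.npz")["d"];S=get_calibration("scene");T=np.array(S["world_from_camera"])
for u,v in [(300,42),(200,88),(230,70),(315,120)]:
    z=d[v,u];print((T[:3,:3]@(np.linalg.solve(S["intrinsics"],[u,v,1])*z)+T[:3,3]).round(3))
movep([.50,-.01,.26],[0,PI2,0]); print(observe()["q"].round(2))
c,p,dd=snap("w1"); print(np.round(c["world_from_camera"],3).tolist(),c["intrinsics"][0])
movep([.46,.19,.26],[0,PI2,-.05]); print(observe()["q"].round(2),observe()["time_s"])
snap("w2")
E
```

```text
[ 0.741 -0.085  0.293]
[0.739 0.183 0.293]
[0.739 0.109 0.303]
[ 0.741 -0.147  0.046]
[-0.18 -0.1   1.81 -0.    1.43 -1.75]
[[0.001, 0.954, 0.298, 0.424], [1.0, -0.001, 0.001, -0.011], [0.001, 0.298, -0.954, 0.402], [0.0, 0.0, 0.0, 1.0]] [290.96611065   0.         280.70481459]
[ 0.23 -0.11  1.81 -0.    1.43 -1.29] 3.2167
```

View pics/w1.png

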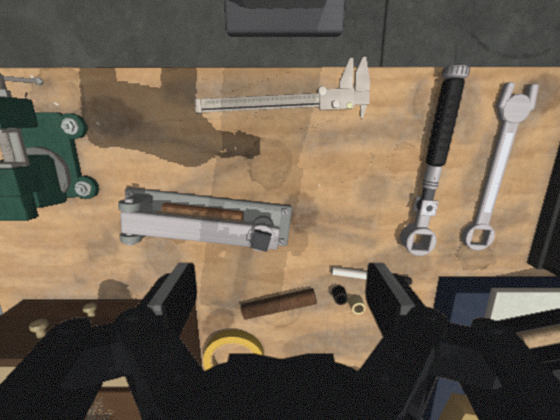

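View pics/w2.png

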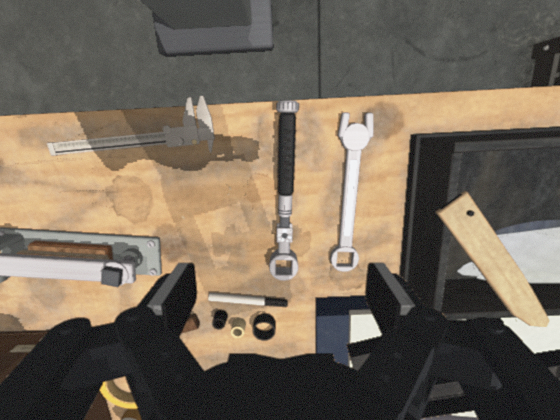

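w1: bolt head at (262,240), handle blank and press clear. w2: wrench ring at (284,265), knob at (288,106), grip rows 113–195. Next I take a close look at the bolt and the ring from matching heights, so that calibration bias cancels.

```bash
python3 - <<'E'
from h import *
c=np.load("w2.npz"); 
for n,uv,z in [("ring",(284,265),.026),("knob",(288,106),.028)]: print(n,ray(c,uv,z).round(4))
print("bolt",ray(np.load("w1.npz"),(262,240),.0755).round(4))
movep([.585,.187,.105],[0,PI2,0]); c,p,d=snap("w4")
movep([.585,.187,.20],[0,PI2,0])
movep([.562,-.012,.155],[0,PI2,0]); c,p3,d=snap("w3")
print(observe()["time_s"])
cv2.imwrite("pics/c2.png",np.hstack([cv2.resize(a[60:360,140:420,::-1],None,fx=1.42,fy=1.42) for a in (p,p3)]))
E
```

```text
ring [0.5845 0.1881 0.026 ]
knob [0.3694 0.2028 0.028 ]
bolt [ 0.5639 -0.0331  0.0755]
5.4833
```

View pics/c2.png

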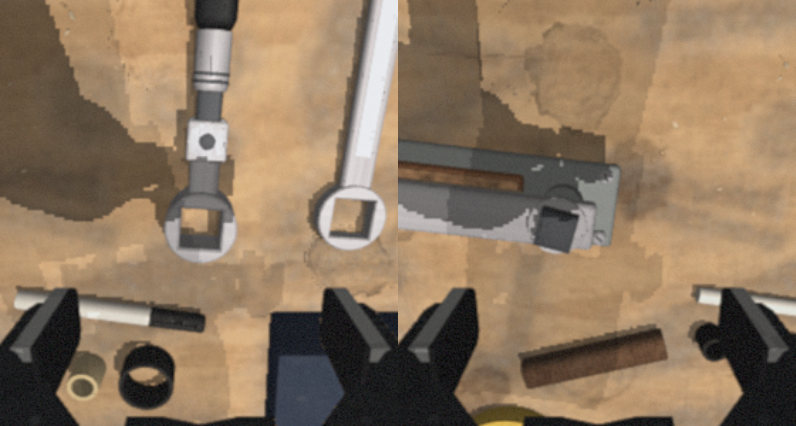

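```bash
python3 - <<'E'
from h import *
p=np.load("w3.npz")["p"][195:250,225:285,::-1]; q=np.load("w4.npz")["p"][185:250,250:310,::-1]
p=cv2.convertScaleAbs(p,alpha=1.6,beta=20)
cv2.imwrite("pics/c3.png",np.hstack([cv2.resize(a,(400,int(400*a.shape[0]/a.shape[1])),interpolation=cv2.INTER_NEAREST)[:366] for a in (q,p)]))
E
```

```text
(no output)
```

View pics/c3.png

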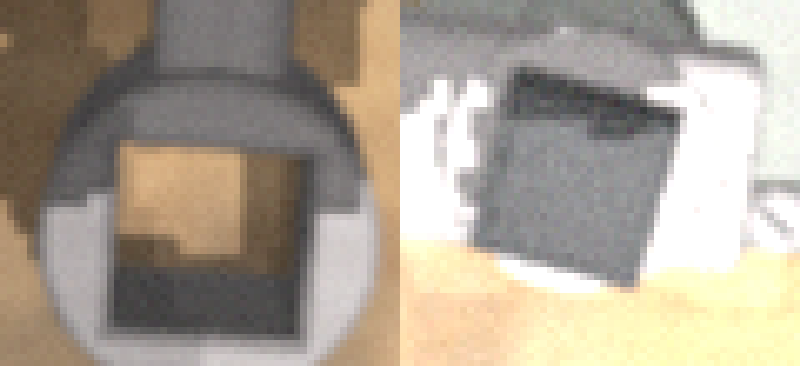

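```bash
python3 - <<'E'
from h import *
c=np.load("w3.npz")
P=[ray(c,(225+(x-400)/6.667-.5,195+y/6.667-.5),z)[:2] for x,y,z in [(515,68,.0625),(687,105,.0625),(637,287,.0725),(474,246,.0725)]]
P=np.array(P);print(P.round(4).tolist(),P.mean(0).round(4))
e=lambda a,b:(P[b]-P[a],np.linalg.norm(P[b]-P[a]).round(4),np.degrees(np.arctan2(*(P[b]-P[a])[::-1])).round(1))
for i in range(4): print(e(i,(i+1)%4)[1:])
c=np.load("w4.npz")
P=np.array([ray(c,(250+x/6.667-.5,185+y/6.667-.5),.026)[:2] for x,y in [(118,142),(315,157),(303,337),(107,329)]])
print(P.round(4).tolist(),P.mean(0).round(4))
for i in range(4): print(e(i,(i+1)%4)[1:])
for u,v in [(40,255),(380,255)]: print(ray(c,(250+u/6.667-.5,185+v/6.667-.5),.026)[:2].round(4))
E
```

```text
[[0.5543, -0.0436], [0.5592, -0.022], [0.5799, -0.0281], [0.5744, -0.0482]] [ 0.567  -0.0355]
(np.float64(0.0221), np.float64(77.3))
(np.float64(0.0216), np.float64(-16.4))
(np.float64(0.0209), np.float64(-105.3))
(np.float64(0.0206), np.float64(167.1))
[[0.5751, 0.1759], [0.577, 0.1994], [0.6001, 0.1983], [0.5991, 0.1742]] [0.5878 0.1869]
(np.float64(0.0236), np.float64(85.4))
(np.float64(0.0232), np.float64(-2.7))
(np.float64(0.0242), np.float64(-92.6))
(np.float64(0.0241), np.float64(175.9))
[0.5894 0.1662]
[0.5894 0.2075]
```

```bash
cat >> h.py <<'E'
def st(m=""):
    o=observe(); print(m,"t",round(o["time_s"],2),"tcp",np.round(o["eef_pos"],4),"F",np.round(o["ft_force"],1),"M",np.round(o["torque"],2),"op",round(o["opening"],4))
    return o
E
python3 - <<'E'
from h import *
y=-.072; G=np.array([.4531,.1963])
movep([*G,.12],[0,PI2,y])
gripper_to(.05)
print(move_l([*G,.003],feed=.12,max_force=8)); st("down")
gripper_to(.0,f_grip=25); st("closed")
gripper_to(.05); move_l([*G,.12],feed=.25)
movep([.585,.187,.105],[0,PI2,0]); c,p,d=snap("w5"); st()
a=p[185:250,250:310,::-1]
cv2.imwrite("pics/c5.png",np.hstack([cv2.resize(a,(400,433),interpolation=cv2.INTER_NEAREST),cv2.resize(p[60:364,140:420,::-1],(400,433))]))
E
```

```text
False
down t 7.99 tcp [0.4539 0.1965 0.0038] F [0.3 0.3 0.8] M [0.05 0.02 0.01] op 0.0502
closed t 8.35 tcp [0.4538 0.1965 0.0039] F [-0.5  0.1  6.2] M [-0.04  0.2  -0.11] op 0.0216
 t 9.99 tcp [0.583  0.1868 0.1027] F [ 0.7 -0.1 -0.8] M [-0.01  0.05  0.05] op 0.0499
```

View pics/c5.png

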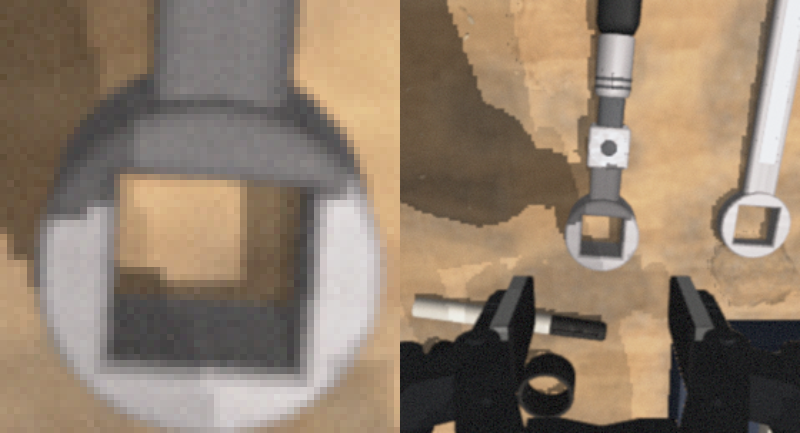

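```bash
python3 - <<'E'
from h import *
c=np.load("w5.npz")
P=np.array([ray(c,(250+x/6.667-.5,185+y/6.667-.5),.026)[:2] for x,y in [(118,174),(315,188),(302,373),(103,367)]])
print(P.round(4).tolist(),P.mean(0).round(4))
for i in range(4):
  v=P[(i+1)%4]-P[i]; print(np.linalg.norm(v).round(4),np.degrees(np.arctan2(v[1],v[0])).round(1))
print([ray(c,(250+u/6.667-.5,185+v/6.667-.5),.026)[:2].round(4) for u,v in [(40,285),(380,285)]])
y=-.072; G=np.array([.4531,.1963])
movep([*G,.12],[0,PI2,y])
move_l([*G,.003],feed=.12,max_force=8)
gripper_to(.0,f_grip=80); hold(.2); st("closed")
move_l([*G,.06],feed=.1); hold(.3); o=st("lift");print(o["tcp_rot"])
for n in ["scene","side"]:
    p,d=get_image(n); np.savez(n+"1.npz",p=p)
    cv2.imwrite(f"pics/{n}1.png",p[:,:,::-1])
a=cv2.imread("pics/scene1.png")[140:340,180:380];b=cv2.imread("pics/side1.png")[140:340,200:400]
cv2.imwrite("pics/l.png",cv2.resize(np.hstack([a,b]),(800,400)))
E
```

```text
[[0.5753, 0.176], [0.5771, 0.1993], [0.6007, 0.1981], [0.5999, 0.1739]] [0.5882 0.1868]
0.0233 85.7
0.0237 -2.9
0.0242 -91.9
0.0247 175.0
[array([0.5893, 0.1665]), array([0.5893, 0.2073])]
closed t 12.28 tcp [0.4538 0.1965 0.004 ] F [-1.1 -0.3  6.4] M [-0.11  0.21 -0.14] op 0.0201
lift t 13.29 tcp [0.4526 0.1962 0.0594] F [ 0.3  0.4 -4.2] M [0.03 0.21 0.04] op 0.0207
[-2.83579765  1.56960253 -2.90782485]
```

View pics/l.png

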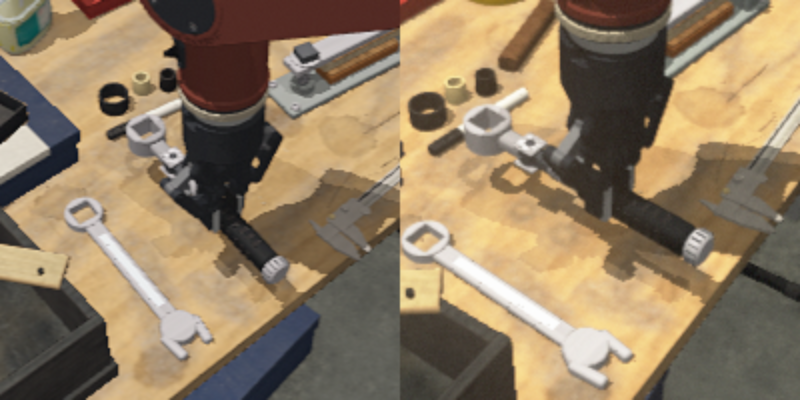

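Wrench is gripped level: ring up front, spanner and caliper untouched. Ring offset from the TCP is 0.135 m along the tool. Now I hover over the bolt.

```bash
cat >> h.py <<'E'
RO=.1349
def rot(psi): return [0,PI2,psi]
def tcp_for(bolt,psi,z): return np.array([bolt[0]-RO*np.cos(psi),bolt[1]-RO*np.sin(psi),z])
def goto(t,psi,feed=.1,n=2,mf=None):
    off=np.zeros(3)
    for i in range(n):
        r=move_l(t+off,feed=feed,rotation=rot(psi),max_force=mf)
        if r: return True
        hold(.15); off=off+t-observe()["eef_pos"]
    return False
E
python3 - <<'E'
from h import *
B=np.array([.567,-.0355]);psi=-.244
g=observe()["eef_pos"]
move_l([g[0],g[1],.13],feed=.2)
movep(tcp_for(B,psi,.13),rot(psi)); 
goto(tcp_for(B,psi,.085),psi,n=3); st("hover"); print(tcp_for(B,psi,.085))
ims=[]
for n,(u,v) in [("scene",(324,170)),("side",(321,150))]:
    p,d=get_image(n); np.savez(n+"2.npz",p=p); ims.append(cv2.resize(p[v-50:v+50,u-50:u+50,::-1],(400,400),interpolation=cv2.INTER_CUBIC))
cv2.imwrite("pics/hov.png",np.hstack(ims))
E
```

```text
hover t 16.26 tcp [ 0.436  -0.0028  0.0849] F [-0.4  1.5 -3.3] M [ 0.05  0.16 -0.01] op 0.0201
[ 0.43609582 -0.00291004  0.085     ]
```

View pics/hov.png

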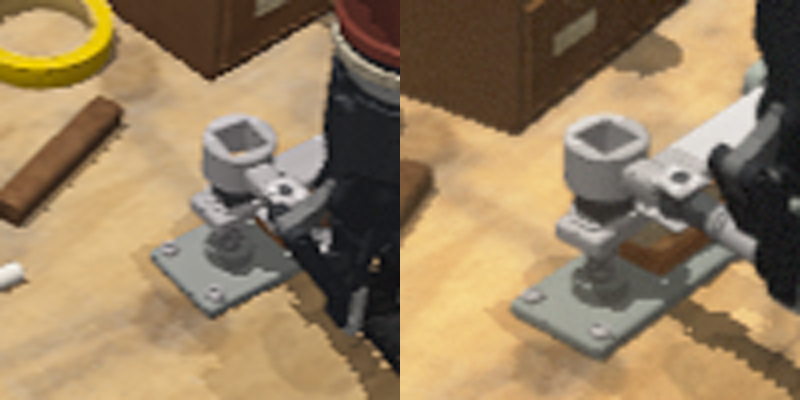

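The ring hovers over the head in both views, about (238,140) in the left crop and (605,130) in the right, and looks aligned. Next is a guarded descent.

```bash
python3 - <<'E'
from h import *
B=np.array([.567,-.0355]);psi=-.244
t=tcp_for(B,psi,.085)
c=t+np.array([0,0,0])
o=observe()
for z in np.arange(.081,.060,-.003):
    r=move_l([t[0],t[1],z],feed=.03,max_force=5); st(f"z{z:.3f} {r}")
    if r: break
E
```

```text
z0.081 False t 16.64 tcp [ 0.4357 -0.0028  0.0806] F [-0.9  0.3 -3.6] M [0.06 0.2  0.01] op 0.0203
z0.078 False t 16.89 tcp [ 0.4358 -0.0029  0.0777] F [ 0.6 -0.8 -4. ] M [0.05 0.21 0.05] op 0.0205
z0.075 False t 17.14 tcp [ 0.4359 -0.0029  0.0747] F [ 0.6 -0.5 -4.7] M [ 0.1   0.2  -0.01] op 0.0202
z0.072 False t 17.39 tcp [ 0.4359 -0.0029  0.0717] F [ 0.4  0.6 -3.4] M [ 0.05  0.17 -0.07] op 0.0202
z0.069 False t 17.64 tcp [ 0.4359 -0.0029  0.0687] F [-0.5  0.7 -3.5] M [ 0.05  0.19 -0.03] op 0.0203
z0.066 False t 17.89 tcp [ 0.4366 -0.003   0.0663] F [ 0.3 -0.1 -1.5] M [ 0.02 -0.12 -0.01] op 0.0202
z0.063 False t 18.14 tcp [ 0.4366 -0.003   0.0635] F [-3.1  0.9  3.9] M [-0.1  -0.23 -0.05] op 0.0205
z0.060 False t 18.39 tcp [ 0.4364 -0.0029  0.0604] F [-3.5  1.5  4.7] M [-0.15 -0.25 -0.04] op 0.0205
```

Contact came at TCP z = 0.066, exactly the seated height. I relieve the downward push, then turn while watching the moment about the knuckle.

```bash
cat >> h.py <<'E'
def meas(psi,base=(0,0),n=5):
    A=[]
    for _ in range(n):
        hold(.02); o=observe(); F=o["ft_force"];m=[]
        for r in (RO-.05,RO):
            u=-r*np.array([np.cos(psi),np.sin(psi)]); m.append(o["torque"][2]+u[0]*F[1]-u[1]*F[0])
        A.append(m+list(F)+list(o["torque"]))
    A=np.mean(A,0); return A[:2]-base, A
E
python3 - <<'E'
from h import *
B=np.array([.567,-.0355]);psi=-.244
for z in (.063,.0650):
    move_l(tcp_for(B,psi,z),feed=.03); m,A=meas(psi); print(z,A.round(2))
z=.065; base=m; np.save("base.npy",base)
hit=False
while psi>-.244-1.1:
    psi-=.03; move_l(tcp_for(B,psi,z),feed=.05,rotation=rot(psi)); m,A=meas(psi,base,3)
    print(round(psi,3),m.round(2),A[2:5].round(1),A[5:].round(2))
    if m[0]>.42: hit=True;break
st(hit); np.save("psi.npy",psi)
E
```

```text
0.063 [-0.   -0.01 -0.49  0.3  -1.82  0.02 -0.05  0.01]
0.065 [-0.01 -0.01  0.51 -0.1  -3.15  0.06  0.18 -0.01]
-0.274 [0.02 0.03] [-0.1 -0.2 -3.4] [ 0.06  0.21 -0.01]
-0.304 [0.02 0.03] [-0.3 -0.1 -3.9] [ 0.06  0.19 -0.  ]
-0.334 [-0.02 -0.02] [ 0.5 -0.1 -3.2] [ 0.05  0.18 -0.02]
-0.364 [-0.06 -0.04] [-0.8 -0.1 -3.3] [ 0.03  0.31 -0.1 ]
-0.394 [0.08 0.19] [-2.2 -1.5 -2.9] [-0.15  0.46 -0.12]
-0.424 [0.03 0.15] [-3.1 -1.2 -3.1] [-0.27  0.59 -0.19]
-0.454 [0.01 0.12] [-2.6 -1.1 -3.3] [-0.22  0.62 -0.19]
-0.484 [0.09 0.25] [-3.5 -1.8 -3.7] [-0.23  0.71 -0.2 ]
-0.514 [0.05 0.2 ] [-3.4 -1.7 -3.7] [-0.19  0.72 -0.23]
-0.544 [0.06 0.22] [-3.7 -1.4 -3.8] [-0.17  0.74 -0.22]
-0.574 [0.16 0.35] [-3.8 -2.1 -3.3] [-0.15  0.76 -0.18]
-0.604 [0.38 0.62] [-4.1 -3.  -3.3] [-0.45  0.89 -0.04]
-0.634 [0.62 1.03] [-6.1 -5.5 -2.7] [-0.85  1.05 -0.07]
True t 22.96 tcp [0.4576 0.0436 0.0647] F [-6.5 -5.6 -3. ] M [-0.88  1.03 -0.05] op 0.0203
```

```bash
python3 - <<'E'
from h import *
B=np.array([.567,-.0355]);z=.065;base=np.load("base.npy");p0=float(np.load("psi.npy"))
K=B-.05*np.array([np.cos(p0),np.sin(p0)])
psi=p0
m,A=meas(psi,base);print(psi,m.round(2),A.round(2))
while psi>p0-.05:
    psi-=.01; t=np.array([*(K-(RO-.05)*np.array([np.cos(psi),np.sin(psi)])),z])
    move_l(t,feed=.02,rotation=rot(psi)); m,A=meas(psi,base,4)
    print(round(psi,3),m.round(3),A[2:5].round(1),A[5:].round(2))
o=st(); np.save("psi2.npy",psi)
ims=[]
for n,(u,v) in [("scene",(310,185)),("side",(321,165))]:
    p,d=get_image(n); np.savez(n+"3.npz",p=p); ims.append(cv2.resize(p[v-50:v+50,u-50:u+50,::-1],(400,400),interpolation=cv2.INTER_CUBIC))
cv2.imwrite("pics/trip.png",np.hstack(ims))
E
```

```text
-0.6340000000000003 [0.61 1.01] [ 0.6   0.99 -5.89 -5.41 -2.74 -0.84  1.05 -0.07]
-0.644 [0.614 0.996] [-5.6 -5.3 -2.7] [-0.81  1.06 -0.05]
-0.654 [0.652 1.053] [-6.1 -5.4 -3.1] [-0.81  1.04 -0.04]
-0.664 [0.604 0.978] [-5.8 -5.  -3.1] [-0.82  1.04 -0.04]
-0.674 [0.676 1.067] [-5.8 -5.4 -2.5] [-0.8   1.06  0.  ]
-0.684 [0.662 1.051] [-5.5 -5.5 -2.6] [-0.82  1.04 -0.01]
 t 24.62 tcp [0.4601 0.0469 0.0647] F [-6.  -5.  -2.4] M [-0.8   1.04 -0.01] op 0.0206
```

Plateau at 0.6–0.66 N m about the knuckle: it has tripped, by my estimate 0.05–0.10 rad. Another 0.02 puts it surely within 0.06–0.16. Then I ease back, centre the play and lift.

```bash
python3 - <<'E'
from h import *
B=np.array([.567,-.0355]);z=.065;base=np.load("base.npy");p0=float(np.load("psi.npy"))
K=B-.05*np.array([np.cos(p0),np.sin(p0)])
def kn(psi): move_l(np.array([*(K-(RO-.05)*np.array([np.cos(psi),np.sin(psi)])),z]),feed=.03,rotation=rot(psi))
for psi in (p0-.06,p0-.07):
    kn(psi); m,A=meas(psi,base,4); print(round(psi,3),m.round(3))
kn(p0)
for psi in (-.604,-.58,-.56,-.54,-.52):
    move_l(tcp_for(B,psi,z),feed=.04,rotation=rot(psi)); m,A=meas(psi,base,3)
    print(round(psi,3),m.round(2),A[2:5].round(1),A[5:].round(2))
    if m[0]<.03 and psi>-.57: break
np.save("psi3.npy",psi)
E
```

```text
-0.694 [0.682 1.077]
-0.704 [0.664 1.059]
-0.604 [0.26 0.48] [-4.3 -2.3 -3.7] [-0.28  0.88 -0.12]
-0.58 [0.   0.13] [-4.1 -0.4 -3.2] [-0.    0.85 -0.23]
-0.56 [-0.    0.14] [-4.9 -0.3 -3.7] [ 0.11  0.85 -0.26]
```

View pics/trip.png

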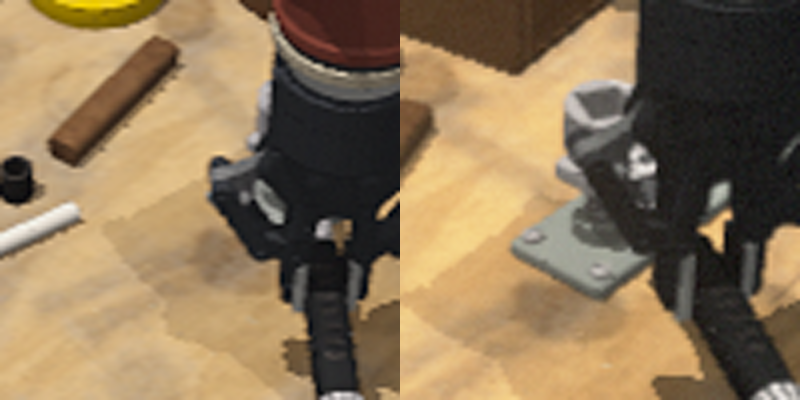

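```bash
python3 - <<'E'
from h import *
B=np.array([.567,-.0355]);z=.065;psi=float(np.load("psi3.npy"))
t=tcp_for(B,psi,z); w=psi
for i in range(8):
    m,A=meas(psi,0,4); print(t.round(4),round(w,3),A[2:5].round(1),A[5:].round(2))
    F=A[2:4]
    if np.hypot(*F)<1.3 and abs(A[7])<.08: break
    t[:2]+=np.clip(F*.0002,-.001,.001); w+=np.clip(A[7]*.1,-.02,.02)
    move_l(t,feed=.02,rotation=rot(w))
np.save("tw.npy",[*t,w])
E
```

```text
[0.4527 0.0362 0.065 ] -0.56 [-4.2  0.3 -4. ] [ 0.07  0.86 -0.24]
[0.4519 0.0362 0.065 ] -0.58 [ 1.7  4.  -5.2] [0.98 0.06 0.79]
[0.4522 0.037  0.065 ] -0.56 [ 0.9 -2.7 -4.8] [-0.26  0.19 -0.24]
[0.4524 0.0365 0.065 ] -0.58 [ 2.7  3.3 -4.9] [ 0.78 -0.19  0.73]
[0.4529 0.0371 0.065 ] -0.56 [-0.5 -3.4 -3.4] [-0.42  0.27 -0.33]
[0.4528 0.0364 0.065 ] -0.58 [ 1.6  4.3 -4.4] [ 0.76 -0.05  0.67]
[0.4531 0.0373 0.065 ] -0.56 [-1.  -3.9 -3.1] [-0.51  0.32 -0.44]
[0.4529 0.0365 0.065 ] -0.58 [ 0.6  3.1 -3.9] [0.67 0.07 0.62]
```

```bash
python3 - <<'E'
from h import *
w=-.566;t=np.array([.4528,.0369,.065])
move_l(t,feed=.02,rotation=rot(w)); m,A=meas(w,0,4); print(A[2:5].round(1),A[5:].round(2))
if np.hypot(*A[2:4])<3 and abs(A[7])<.25:
    for z in (.068,.071,.075,.079,.083,.087):
        r=move_l([t[0],t[1],z],feed=.03,max_force=8); st(f"{z} {r}")
        if r: break
np.save("tw.npy",[*t,w])
E
```

```text
[-0.  -2.  -3.9] [-0.22  0.24 -0.12]
0.068 False t 29.71 tcp [0.453  0.0367 0.068 ] F [ 2.9 -2.6 -7.3] M [-0.26  0.07 -0.08] op 0.0202
0.071 False t 29.96 tcp [0.4533 0.0366 0.0712] F [ 3.9 -4.  -7.1] M [-0.3  -0.02 -0.12] op 0.0203
0.075 False t 30.24 tcp [0.4537 0.0363 0.0753] F [ 4.7 -5.6 -7.8] M [-0.58 -0.15 -0.17] op 0.0205
0.079 False t 30.52 tcp [0.4544 0.0361 0.0796] F [ 6.3 -6.1 -8.3] M [-0.68 -0.5  -0.06] op 0.0204
0.083 False t 30.81 tcp [0.4552 0.0357 0.084 ] F [ 7.4 -7.6 -8.8] M [-0.96 -0.87 -0.15] op 0.0203
0.087 False t 31.09 tcp [0.4558 0.0353 0.0881] F [ 10.2  -9.5 -10.2] M [-1.18 -1.16 -0.13] op 0.0206
```

Lateral load is growing, so the ring is hanging up on the head. Before pulling further, I measure the ring's height and tilt from the depth pictures.

```bash
cat >> h.py <<'E'
def cloud(n):
    c=get_calibration(n);p,d=get_image(n);T=np.array(c["world_from_camera"]);K=c["intrinsics"]
    v,u=np.mgrid[:d.shape[0],:d.shape[1]]
    X=np.stack([(u-K[0][2])/K[0][0]*d,(v-K[1][2])/K[1][1]*d,d],-1)@T[:3,:3].T+T[:3,3]
    return X[d>0],p[d>0]
def ringinfo(B,psi,tag="",lo=.07,hi=.14,rad=.03):
    for n in ("side","scene"):
        X,col=cloud(n)
        r=X[:,:2]-B; s=(np.hypot(*r.T)<rad)&(X[:,2]>lo)&(X[:,2]<hi)
        P=X[s]; 
        if len(P)<20: print(tag,n,len(P)); continue
        top=np.percentile(P[:,2],90); 
        e=np.array([-np.cos(psi),-np.sin(psi)]); a=(P[:,:2]-B)@e
        print(tag,n,len(P),"z90",top.round(4),"by along-handle bin:",[(round(b,3),np.percentile(P[(a>=b)&(a<b+.01),2],85).round(4),int(((a>=b)&(a<b+.01)).sum())) for b in np.arange(-.03,.03,.01) if ((a>=b)&(a<b+.01)).sum()>5])
E
python3 - <<'E'
from h import *
B=np.array([.567,-.0355]); ringinfo(B,-.566,"raised"); st()
E
```

```text
raised side 205 z90 0.0913 by along-handle bin: [(np.float64(-0.02), np.float64(0.0897), 45), (np.float64(-0.01), np.float64(0.0912), 21), (np.float64(0.0), np.float64(0.0918), 41), (np.float64(0.01), np.float64(0.0904), 75), (np.float64(0.02), np.float64(0.0877), 21)]
raised scene 100 z90 0.0953 by along-handle bin: [(np.float64(-0.02), np.float64(0.0934), 42), (np.float64(-0.01), np.float64(0.0954), 9), (np.float64(0.0), np.float64(0.0955), 31), (np.float64(0.01), np.float64(0.0946), 13)]
 t 31.19 tcp [0.4558 0.0353 0.0881] F [10.1 -9.6 -9.5] M [-1.21 -1.11 -0.13] op 0.02
```

```bash
python3 - <<'E'
from h import *
B=np.array([.567,-.0355]);w=-.566;t=np.array([.4528,.0369,.065])
for z in (.082,.076,.070,.0655): 
    move_l([t[0],t[1],z],feed=.04,max_force=15)
st("down"); ringinfo(B,w,"dn")
for z in (.0640,.0630): 
    move_l([t[0],t[1],z],feed=.02); st(z)
gripper_to(0,f_grip=120); 
t[2]=.0640
for i in range(5):
    move_l(t,feed=.02); m,A=meas(w,0,4); print(t.round(4),A[2:5].round(1),A[5:].round(2))
    if np.hypot(*A[2:4])<.8: break
    t[:2]+=np.clip(A[2:4]*.0001,-.0004,.0004)
np.save("tw.npy",[*t,w]); ringinfo(B,w,"end")
E
```

```text
down t 32.33 tcp [0.4522 0.0374 0.0652] F [-3.   2.   3.4] M [-0.13 -0.08  0.07] op 0.0206
dn side 290 z90 0.0892 by along-handle bin: [(np.float64(-0.02), np.float64(0.089), 84), (np.float64(-0.01), np.float64(0.089), 53), (np.float64(0.0), np.float64(0.0889), 55), (np.float64(0.01), np.float64(0.0885), 79), (np.float64(0.02), np.float64(0.0883), 19)]
dn scene 142 z90 0.0927 by along-handle bin: [(np.float64(-0.02), np.float64(0.0925), 49), (np.float64(-0.01), np.float64(0.0924), 20), (np.float64(0.0), np.float64(0.0926), 28), (np.float64(0.01), np.float64(0.091), 42)]
0.064 t 32.67 tcp [0.4519 0.0373 0.0636] F [-4.5  3.6  1.9] M [0.18 0.25 0.12] op 0.0204
0.063 t 32.92 tcp [0.452  0.0373 0.0628] F [-5.7  2.9  5.1] M [0.12 0.2  0.15] op 0.0205
[0.4528 0.0369 0.064 ] [-4.3  3.1  2.1] [0.18 0.2  0.15]
[0.4524 0.0372 0.064 ] [-3.9  2.1  1.1] [0.16 0.23 0.12]
[0.452  0.0374 0.064 ] [-2.5  1.2  0.6] [0.04 0.16 0.05]
[0.4518 0.0375 0.064 ] [-1.5  0.1 -0.1] [-0.07  0.    0.06]
[0.4516 0.0375 0.064 ] [-0.5 -0.4 -0.5] [-0.18 -0.17  0.09]
end side 298 z90 0.0888 by along-handle bin: [(np.float64(-0.02), np.float64(0.0887), 75), (np.float64(-0.01), np.float64(0.0886), 65), (np.float64(0.0), np.float64(0.0886), 51), (np.float64(0.01), np.float64(0.0879), 81), (np.float64(0.02), np.float64(0.0885), 26)]
end scene 143 z90 0.0923 by along-handle bin: [(np.float64(-0.02), np.float64(0.0926), 52), (np.float64(-0.01), np.float64(0.0916), 18), (np.float64(0.0), np.float64(0.0916), 29), (np.float64(0.01), np.float64(0.0903), 41)]
```

Ring is seated flat again (top at 0.0886) and the forces are nulled. Now I lift in small steps with lateral compliance and the 120 N grip.

```bash
python3 - <<'E'
from h import *
B=np.array([.567,-.0355]);*t,w=np.load("tw.npy");t=np.array(t)
while t[2]<.088:
    t[2]+=.0015; 
    move_l(t,feed=.03,rotation=rot(w)); m,A=meas(w,0,3); print(t.round(4),round(w,3),A[2:5].round(1),A[5:].round(2))
    if A[4]<-8: print("stuck");break
    t[:2]+=np.clip(A[2:4]*.00012,-.0005,.0005)
np.save("tw.npy",[*t,w]); ringinfo(B,w,"end");st()
E
```

```text
[0.4516 0.0375 0.0655] -0.566 [ 3.2 -1.6 -4.1] [-0.19 -0.37  0.13]
[0.452  0.0374 0.067 ] -0.566 [ 4.3 -1.8 -6.4] [-0.08 -0.22  0.18]
[0.4525 0.0371 0.0685] -0.566 [ 3.4 -1.7 -8.4] [0.2  0.14 0.18]
stuck
end side 279 z90 0.0892 by along-handle bin: [(np.float64(-0.02), np.float64(0.0892), 86), (np.float64(-0.01), np.float64(0.0888), 50), (np.float64(0.0), np.float64(0.0888), 54), (np.float64(0.01), np.float64(0.0889), 73), (np.float64(0.02), np.float64(0.0891), 14)]
end scene 142 z90 0.0927 by along-handle bin: [(np.float64(-0.02), np.float64(0.0926), 49), (np.float64(-0.01), np.float64(0.0925), 20), (np.float64(0.0), np.float64(0.091), 26), (np.float64(0.01), np.float64(0.0921), 47)]
 t 35.83 tcp [0.4519 0.0373 0.0681] F [ 3.2 -1.5 -9.2] M [0.24 0.27 0.18] op 0.0198
```

The residual twist (Mz about +0.18) shows the ring still bearing on the tightening side. I centre the yaw play at about −0.49 rather than −0.566, then lift.

```bash
python3 - <<'E'
from h import *
B=np.array([.567,-.0355]);*t,w=np.load("tw.npy");t=np.array(t)
C=t[:2]+RO*np.array([np.cos(w),np.sin(w)]); print(C.round(4))
t[2]=.065; move_l(t,feed=.03)
for w in (-.54,-.515,-.49):
    t=tcp_for(C,w,.065); move_l(t,feed=.03,rotation=rot(w)); m,A=meas(w,0,3); print(round(w,3),m.round(2),A[2:5].round(1),A[5:].round(2))
for i in range(3):
    if np.hypot(*A[2:4])<1: break
    t[:2]+=np.clip(A[2:4]*.00012,-.0005,.0005); move_l(t,feed=.03); m,A=meas(w,0,3); print(t.round(4),m.round(2),A[2:5].round(1),A[5:].round(2))
while t[2]<.088:
    t[2]+=.002; 
    move_l(t,feed=.03,rotation=rot(w)); m,A=meas(w,0,2); print(t.round(4),A[2:5].round(1),A[5:].round(2))
    if A[4]<-7.5: print("stuck");break
    t[:2]+=np.clip(A[2:4]*.00012,-.0005,.0005)
np.save("tw.npy",[*t,w]); ringinfo(B,w,"end");st()
E
```

```text
[ 0.5664 -0.0352]
-0.54 [0.05 0.04] [-2.8  2.  -2.3] [0.39 0.53 0.07]
-0.515 [0.09 0.06] [-2.9  2.2 -3.1] [0.45 0.49 0.13]
-0.49 [ 0.05 -0.01] [-1.3  1.9 -3.2] [0.4  0.42 0.14]
[0.4472 0.0285 0.065 ] [ 0.01 -0.01] [-0.7  0.7 -3.6] [0.22 0.32 0.04]
[0.4471 0.0286 0.065 ] [0.02 0.04] [-0.9  0.1 -3.5] [ 0.12  0.25 -0.  ]
[0.4471 0.0286 0.067 ] [-0.5 -0.3 -3.3] [ 0.08  0.18 -0.  ]
[0.447  0.0286 0.069 ] [-0.2  0.1 -4.3] [0.11 0.19 0.02]
[0.447  0.0286 0.071 ] [-0.   0.1 -3.6] [0.11 0.19 0.04]
[0.447  0.0286 0.073 ] [-0.1  0.4 -3.4] [0.08 0.16 0.03]
[0.447  0.0286 0.075 ] [ 0.2 -0.1 -3.5] [ 0.1   0.15 -0.01]
[0.447  0.0286 0.077 ] [-0.   0.4 -3.8] [0.09 0.18 0.04]
[0.447  0.0287 0.079 ] [ 0.1 -0.7 -3.4] [0.1  0.14 0.01]
[0.447  0.0286 0.081 ] [ 0.   0.4 -3.1] [0.07 0.2  0.01]
[0.447  0.0286 0.083 ] [ 0.3 -0.1 -3.6] [0.12 0.13 0.01]
[0.4471 0.0286 0.085 ] [ 0.2 -0.1 -3.1] [0.1  0.16 0.02]
[0.4471 0.0286 0.087 ] [ 0.1 -0.1 -3.5] [0.1  0.18 0.01]
[0.4471 0.0286 0.089 ] [-0.6 -0.1 -3.7] [0.1  0.16 0.02]
end side 420 z90 0.1122 by along-handle bin: [(np.float64(-0.02), np.float64(0.1123), 87), (np.float64(-0.01), np.float64(0.112), 67), (np.float64(0.0), np.float64(0.1114), 106), (np.float64(0.01), np.float64(0.111), 124), (np.float64(0.02), np.float64(0.1097), 36)]
end scene 274 z90 0.1156 by along-handle bin: [(np.float64(-0.02), np.float64(0.1154), 91), (np.float64(-0.01), np.float64(0.1156), 32), (np.float64(0.0), np.float64(0.1148), 56), (np.float64(0.01), np.float64(0.1145), 71), (np.float64(0.02), np.float64(0.1115), 23)]
 t 41.12 tcp [0.4471 0.0286 0.089 ] F [ 0.2  0.7 -3.8] M [0.06 0.13 0.01] op 0.0193
```

Free. I lay it back on its original open spot.

```bash
python3 - <<'E'
from h import *
o=observe()["eef_pos"]; move_l([o[0],o[1],.125],feed=.2)
P=np.array([.4531,.1963]); y=-.072
movep([*P,.12],rot(y)); move_l([*P,.02],feed=.12); hold(.1); st("above")
for z in (.014,.010,.007,.005,.003):
    r=move_l([*P,z],feed=.03,max_force=8); o=st(f"{z} {r}")
    if r or o["ft_force"][2]>4: break
ringinfo(np.array([.588,.187]),y,"ring",.01,.06)
E
```

```text
above t 43.25 tcp [0.4541 0.1965 0.0211] F [ 0.7 -0.5 -3.2] M [ 0.04  0.21 -0.03] op 0.0191
0.014 False t 43.6 tcp [0.4528 0.1963 0.0137] F [ 0.3  0.  -3.6] M [ 0.03  0.22 -0.06] op 0.0196
0.01 False t 43.88 tcp [0.4528 0.1962 0.0097] F [-0.5 -0.1 -3.6] M [-0.02  0.2   0.  ] op 0.0196
0.007 False t 44.13 tcp [0.4529 0.1962 0.0067] F [ 0.   0.3 -3.9] M [0.01 0.22 0.06] op 0.0194
0.005 False t 44.38 tcp [0.4534 0.1963 0.0055] F [-1.3 -0.7  2.4] M [-0.03  0.86  0.14] op 0.0194
0.003 False t 44.63 tcp [0.4536 0.1964 0.0045] F [-5.  -1.3 13.3] M [-0.27  1.88  0.08] op 0.0191
ring side 391 z90 0.0255 by along-handle bin: [(np.float64(-0.02), np.float64(0.0253), 97), (np.float64(-0.01), np.float64(0.0249), 68), (np.float64(0.0), np.float64(0.0253), 77), (np.float64(0.01), np.float64(0.0253), 101), (np.float64(0.02), np.float64(0.0209), 48)]
ring scene 285 z90 0.0288 by along-handle bin: [(np.float64(-0.03), np.float64(0.0276), 9), (np.float64(-0.02), np.float64(0.0285), 73), (np.float64(-0.01), np.float64(0.0288), 44), (np.float64(0.0), np.float64(0.0288), 50), (np.float64(0.01), np.float64(0.0283), 79), (np.float64(0.02), np.float64(0.0236), 30)]
```

```bash
python3 - <<'E'
from h import *
P=np.array([.4531,.1963]); y=-.072
move_l([*P,.0045],feed=.02); st("relieved")
gripper_to(.05,f_grip=20); hold(.1); move_l([*P,.15],feed=.15); st("up")
movep([.40,.05,.26],rot(0)); hold(.3)
ringinfo(np.array([.588,.187]),y,"ring",.01,.06)
ims=[]
for n in ("scene","side"):
    p,d=get_image(n); ims.append(p[100:350,160:460,::-1])
cv2.imwrite("pics/end.png",cv2.resize(np.hstack(ims),(800,333))); st()
E
```

```text
relieved t 44.98 tcp [0.4535 0.1964 0.005 ] F [-0.3 -0.2  5.9] M [-0.08  1.13  0.08] op 0.02
up t 46.6 tcp [0.4523 0.1961 0.1489] F [0.7 0.8 0.3] M [-0.06 -0.01  0.  ] op 0.0504
ring side 397 z90 0.0255 by along-handle bin: [(np.float64(-0.02), np.float64(0.0252), 97), (np.float64(-0.01), np.float64(0.0253), 66), (np.float64(0.0), np.float64(0.0253), 78), (np.float64(0.01), np.float64(0.025), 101), (np.float64(0.02), np.float64(0.0221), 51)]
ring scene 287 z90 0.0286 by along-handle bin: [(np.float64(-0.03), np.float64(0.0282), 9), (np.float64(-0.02), np.float64(0.028), 78), (np.float64(-0.01), np.float64(0.0287), 44), (np.float64(0.0), np.float64(0.0282), 45), (np.float64(0.01), np.float64(0.0284), 77), (np.float64(0.02), np.float64(0.0241), 34)]
 t 47.88 tcp [0.4    0.0502 0.2598] F [ 0.2 -0.5  0.1] M [-0.03  0.03 -0.01] op 0.0502
```

View pics/end.png

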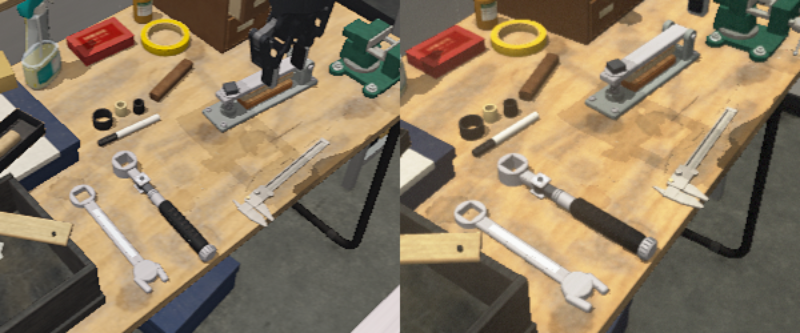

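The wrench lies flat and straight on the open bench, with ring at (124,163) and knob at (208,252) in the left view. The press and bystanders are where they were.

```bash
python3 -c "
from plant import *
job_done(); print(observe()['time_s'])"
```

```text
the job is handed in; nothing more can be done
the job is handed in; nothing more can be done
```

The bolt is tightened to the wrench's click, the wrench is back on the open bench clear of the press, and the job is handed in at about 48 s of the 64 s allowed.

- **Seating:** the ring met the washer at the expected height. I then pressed about 6 mm further than intended, at roughly 8 N, before easing off.
- **Turning:** the bolt turned about 0.2 rad and then went tight. The moment about the knuckle levelled off at 0.61–0.68 N m, which is the trip.
- **Stopping point:** I went about 0.07 rad beyond the first plateau reading. I estimate the click angle at 0.07–0.12 rad from force and tool motion; I could not see it directly.
- **Lifting off:** the first two lifts hung up, because the ring still bore on the tightening side of the head and tilted. The side load reached about 14 N. I re-seated it flat, centred the play, and the third lift came off freely at the wrench's weight alone.
- **Possible loosening:** I did not measure the bolt's angle afterwards, but no loosening moment showed while backing off.
- **Laying down:** the last press onto the bench peaked at about 17 N over the wrench's weight, eased before release. In the last picture the wrench lies flat and straight at its original spot, and the other things look undisturbed. The depth cameras put the ring's top at 25–28 mm, against 26 mm expected.

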